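# Discharge the gripper at the bench's earthing pads

## Task

Before boards are handled, discharge the robot: with the fingertips, lightly touch the brass earthing pad so that it gives a little but is not pushed to its stop, and keep it so for a full second. Let go of it, then lightly touch the green pad in the same way for a moment to confirm, and withdraw the hand at least a hand's breadth above the pads. Do not touch the red alarm pad or the loose components standing around.

Things in the scene. Friction and masses are not known exactly. Their poses are not given: they have to be found in the camera images.
- brass_top (a point): The bare brass (gold to amber) earthing pad, one of three pads in a row, 90 mm apart; their order varies. The round pad, 40 mm across, stands 14 mm proud of a fixed black round housing (60 mm across at the foot, 50 mm at the top). This point is the centre of the pad's flat top, 38 mm above the bench when free, and rides down with it; z up.
- green_top (a point): The green plastic confirm pad of the row. The round pad, 40 mm across, stands 14 mm proud of a fixed black round housing (60 mm across at the foot, 50 mm at the top). This point is the centre of the pad's flat top, 38 mm above the bench when free, and rides down with it; z up.
- red_top (a point): The red plastic alarm pad of the row, to be left alone. The round pad, 40 mm across, stands 14 mm proud of a fixed black round housing (60 mm across at the foot, 50 mm at the top). This point is the centre of the pad's flat top, 38 mm above the bench when free, and rides down with it; z up.
- brass_pad (a joint): how far the brass pad is pressed straight down, m: 0 free, 0.010 at its stop. It is a spring with a preload: starts to give at about 1.4 N, then 0.7 N per mm (about 4.9 N at 5 mm, 8.4 N at the stop), and it returns by itself. A light touch is 1 to 8.5 mm of give.
- green_pad (a joint): how far the green pad is pressed straight down, m: 0 free, 0.010 at its stop. It is a spring with a preload: starts to give at about 1.4 N, then 0.7 N per mm (about 4.9 N at 5 mm, 8.4 N at the stop), and it returns by itself. A light touch is 1 to 8.5 mm of give.
- red_pad (a joint): how far the red pad is pressed straight down, m: 0 free, 0.010 at its stop. It is a spring with a preload: starts to give at about 1.4 N, then 0.7 N per mm (about 4.9 N at 5 mm, 8.4 N at the stop), and it returns by itself. A light touch is 1 to 8.5 mm of give.
- plate: flat aluminium plate screwed to the bench, 85 (x) x 290 (y) x 4 mm, carrying the three pads along its y axis; origin at the centre of its underside, on the bench; z up.
- capacitor: loose dark blue cylindrical capacitor, 25 mm across and 42 mm high, standing on the bench just beyond the plate; origin at the centre of its foot.
- heatsink: loose dark grey finned heat sink, 27 x 42 x 35 mm high, standing on the bench just beyond the plate; origin at the centre of its foot.
- relay: loose blue relay, 13 x 29 x 26 mm high, standing on the bench on the robot's side of the plate; origin at the centre of its foot.
- potentiometer: loose dark grey and black potentiometer, 26 x 26 x 26 mm high, standing on the bench on the robot's side of the plate; origin at the centre of its foot.
Things that resemble listed ones, but are neither listed nor needed, are in the scene too. Leave any pink or white look-alike of the part that bears red_top alone.

How it is judged:
By the outcome, as a careful person would: the job done as asked, in the order asked, and still so for the second after the job is handed in, with the robot touching nothing.
It also fails if it takes over 45 s, if anything falls off the work surface, if the arm or the gripper's body presses on something with over 40 N, if the wrist force passes 120 N, or if a joint passes its speed limit or range.

## Robot

A 7-joint arm with a two-finger parallel gripper is mounted at the origin on a cart in front of the work surface, level with it; the furniture and walls round the work are solid. World frame = base frame: x ahead of the robot, y to its left, z up, the work surface at z = 0. Lengths are in mm, angles in degrees, forces in N, time in s.
With the tool pointing down it reaches from about 350 to 900 mm from the base axis. Payload 7.2 kg.
Tool frame: the origin (TCP) lies between the finger pads, 19 mm behind the fingertips; this is the grasp point; z points along the fingers, y is the line along which they close (so a half turn about z gives the same grasp; the last joint's range is limited). The gripper opens to 85 mm and grips with 20 to 120 N. Pads are 22 mm wide; open, the fingers measure 114 mm over their backs; the gripper's body (76 mm by 85 mm) begins 54 mm behind the grasp point. The pads swing forward as they close: fully open they stand 13 mm farther back than shut.
Start: joints at [-71.517, 23.554, -0.728, 91.456, 0.321, 64.991, -4.71], TCP at [238.089, 577.877, 249.997] pointing down, gripper open.
Joint ranges: [-169.25, 169.25], [-16.82, 113.86], [-84.01, 82.57], [7.8, 145.47], [-59.2, 239.2], [7.22, 106.19], [-163.78, 163.78]. Speed limits (degrees/s): [136.94, 136.94, 172.46, 172.46, 180, 180, 180].

## Interface

Orientations are given as [roll, pitch, yaw] about the fixed x, y, z axes, in that order (R = Rz(yaw) Ry(pitch) Rx(roll)).
In Python, from workcell import manip, cams, job, find_in, masks_of, pinpoint gives the robot as it stands.
- The arm moves only by the tool apply_moves, never from a script. Its argument "series" is a list that holds one entry, the list of rows, each a list of 7 numbers: the opening, from 0 (shut) to 1 (fully open), then the shift along the tool's x, y, z in units of 250 mm (1.0 is 250 mm), then the turn, a rotation vector about the tool's x, y, z in units of 0.15 rad (1.0 is 0.15 rad). A call has 1 to 8 rows; each row shifts and turns the commanded pose from where the row before left it, along the tool's axes as they then stand; what a row does not reach is not made up. A row lasts 1/8 s, in which the tool goes at most 62.5 mm and 10.7 degrees, less where a joint would pass 70% of its speed; a pose out of reach is approached as far as the arm can. A call with a number of a shift or a turn outside -1 to 1 is refused whole. A call with a gripper value outside its range is refused whole. The fingers move at their own pace and stop on an object; "force" is the grip in N (left out, the last holds). Time passes only in rows, so rows that do not move let the fingers close. It gives the time, the measured TCP pose, the force, the opening and the grip force at its end, in the units of the state.
- manip.state(): the state, without advancing time (a new reading comes with each control period).
- cams.get_image(name): name is "scene" or "top" or "wrist"; returns a dict with "img" (480x640x3 uint8, blue, green, red), "vertical_fov" (degrees; the focal length in pixels is half the picture's height over the tangent of half this angle, whatever the lens; pixels are square), "cx", "cy" (the principal point, pixels), "world_from_camera" (4x4, takes a point from camera to world coordinates). Camera axes: x right, y down, z forward; pixel columns grow to the right and rows downward; lengths in mm; the calibration is good to about 2 mm. A picture is of the moment at which its call begins. There is no depth.
- job.hand_in(): hands the job in; it is judged then, once.
Trained networks look in a picture, given as the dict that the camera call returned (one of the last four; its "shot" number tells which), for a name from the list of things; names that differ only in an ending like _2 or _b are one class to them, and where a whole thing is asked for, a point or a joint stands for the part that bears it (a point fixed in the world has none). Each returns a list of dicts, best first, with "confidence" (0 to 1); they miss things now and then, are a little off and sometimes report something else, mostly with a low value. They report only what shows in the picture. A call takes as long as a camera call. They do not tell look-alikes from the thing itself.
- find_in(picture, name): "centre" ([x, y, z] in mm, in world coordinates, good to about 4 mm: the middle of the surface that is visible of it).
- masks_of(picture, name): "mask" (480x640 bool, what is visible of it).
- pinpoint(picture, name): "centre" ([x, y, z] in mm, in world coordinates, good to about 4 mm: a listed point, or the origin of a listed thing).
The state is a dict: "t": time; "joints": joint angles; "joint_velocities": joint speeds; "tau": joint torques, N m; "tcp_pos": TCP position; "ee_rot": TCP orientation; "wrist_force": force on the tool from outside, world axes, zero at the start; "moment": the same for the moment, N m; "grip_width": finger opening in mm; "gripper_force": force on a finger pad.
Only numpy, scipy, OpenCV 4.12 (cv2) and the standard library are available. Lean on these libraries where they do the work, as an engineer would, in place of code of your own. Each camera call takes 0.05 s, during which the arm holds its last target. There are 200 camera calls.

## Working session

There is one attempt and no reset: what is moved stays moved. The work goes in short steps, Python scripts to look and compute and a tool call to move; the robot and the scene stay as the last step left them, time stands still between calls to the robot, and variables do not carry over. Pictures are saved under pics/ and viewed, at most 10 in all, crops included, and the job is handed in when it is done.

Besides the shell and the picture viewer there is one more tool, called after "Request:" as name(argument=value, ...), one argument or row to a line, values as JSON. apply_moves: Moves the arm, as the interface text tells. Its arguments: {"type":"object","properties":{"series":{"type":"array"},"force":{"type":"number"}},"required":["series"]}

```bash
mkdir -p pics; python3 - <<'E'
from workcell import manip,cams,find_in,pinpoint
import cv2,numpy as np
s=manip.state();print({k:np.round(v,2) for k,v in s.items()})
ims=[]
for n in("scene","top"):
    p=cams.get_image(n);ims.append(p["img"])
    f=240/np.tan(np.radians(p["vertical_fov"]/2));W=np.linalg.inv(p["world_from_camera"])
    for o in("brass_top","green_top","red_top","plate","capacitor","heatsink","relay","potentiometer"):
        for r in pinpoint(p,o):
            c=W@[*r["centre"],1]
            print(n,o,np.round(r["centre"]),round(r["confidence"],2),"px",np.round([p["cx"]+f*c[0]/c[2],p["cy"]+f*c[1]/c[2]]))
    cv2.imwrite(f"pics/{n}1.png",p["img"])
E
```

```text
{'t': np.float64(0.0), 'joints': array([-71.52,  23.6 ,  -0.73,  91.5 ,   0.32,  64.99,  -4.71]), 'joint_velocities': array([ 0.  , -0.06, -0.11, -0.02, -0.09, -0.02, -0.01]), 'tau': array([-0.000e+00, -6.006e+01,  6.800e-01, -2.994e+01,  1.000e-02,
        1.000e-02,  0.000e+00]), 'tcp_pos': array([237.94, 577.43, 249.17]), 'ee_rot': array([-1.7991e+02,  1.0000e-02,  1.5761e+02]), 'wrist_force': array([0.75, 0.38, 0.2 ]), 'moment': array([ 0.05, -0.01, -0.  ]), 'gripper_force': np.float64(0.0), 'grip_width': np.float64(85.4)}
scene brass_top [523. 137.  40.] 0.84 px [297. 233.]
scene green_top [500. -40.  38.] 0.7 px [328. 288.]
scene red_top [510.  46.  40.] 0.73 px [311. 259.]
scene red_top [484. 259.  32.] 0.71 px [257. 213.]
scene plate [516.  51.   1.] 0.88 px [313. 273.]
scene capacitor [608.  72.  -2.] 0.77 px [350. 256.]
scene heatsink [582. -10.   1.] 0.87 px [360. 281.]
scene relay [524. 140.  39.] 0.73 px [296. 232.]
scene relay [514.  47.   1.] 0.54 px [313. 274.]
scene relay [434. 116.   1.] 0.47 px [260. 267.]
top brass_top [527. 135.  38.] 0.55 px [267. 236.]
top green_top [497. -38.  36.] 0.65 px [360. 253.]
top red_top [ 495. -167.   30.] 0.91 px [429. 255.]
top red_top [514.  46.  35.] 0.72 px [314. 244.]
top red_top [481. 259.  28.] 0.61 px [201. 260.]
top red_top [666. 157.  31.] 0.6 px [256. 163.]
top plate [514.  51.   2.] 0.73 px [312. 244.]
top plate [496. -38.  36.] 0.42 px [360. 254.]
top capacitor [611.  67.  -4.] 0.67 px [305. 195.]
top capacitor [586.  -7.   3.] 0.6 px [343. 207.]
top heatsink [586. -11.   3.] 0.6 px [344. 208.]
top relay [435. 114.   0.] 0.69 px [280. 285.]
top potentiometer [434.  16.   4.] 0.45 px [330. 286.]
```

View pics/scene1.png

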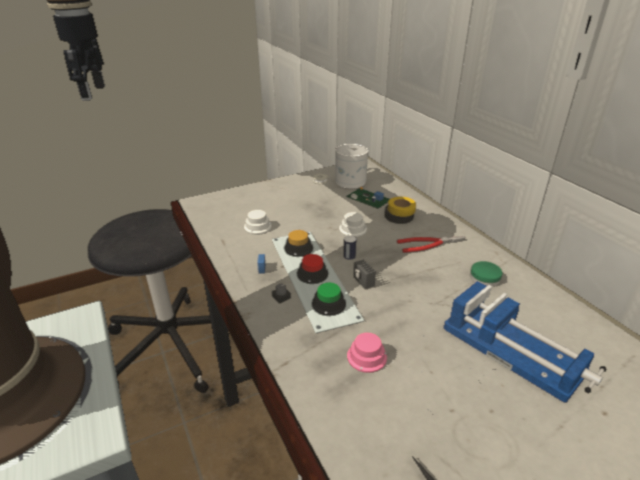

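```bash
python3 - <<'E'
import cv2
i=cv2.imread("pics/top1.png")[130:330,150:450];cv2.imwrite("pics/topcrop.png",cv2.resize(i,None,fx=2.6,fy=2.6,interpolation=2))
E
```

```text
(no output)
```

View pics/topcrop.png

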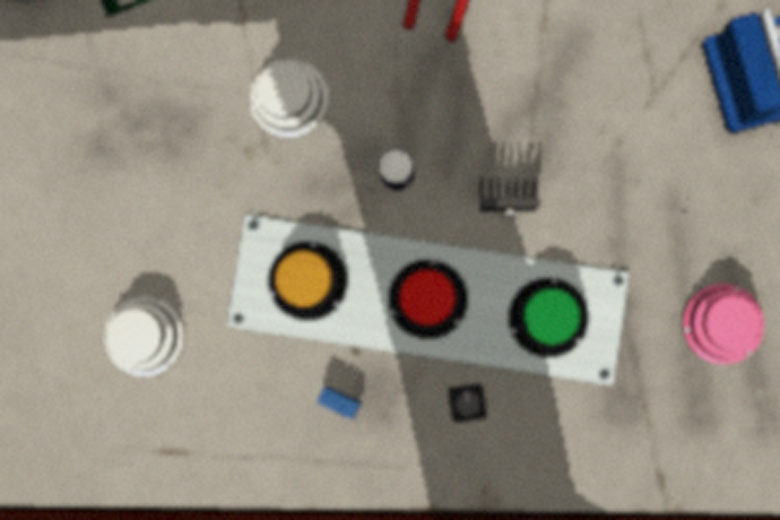

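The wanted pad is brass (amber), at top px (267,236) and scene px (297,233). The red pad is at top px (314,244) and green at (360,253).

Possible mix-ups:
- White look-alikes at top px (201,260) and (256,163).
- Pink look-alike at top px (429,255).
- Yellow tape roll at scene px (400,208).
- Green cap at scene px (487,271).

The crop confirms the amber pad at the left end of the plate as brass, and the green pad at the right end. I'll go above brass with the fingers shut.

Request:
apply_moves(
  series=[
    [[0,-0.1,-0.07,0,0,0,0],[0,-0.18,-0.125,0,0,0,0],[0,-0.18,-0.125,0,0,0,0],[0,-0.18,-0.125,0,0,0,0],[0,-0.18,-0.125,0,0,0,0],[0,-0.18,-0.125,0,0,0,0],[0,-0.18,-0.125,0,0,0,0],[0,-0.18,-0.125,0,0,0,0]],
  ],
)

```text
t: 1.9
tcp_pos: [463.3, 228.4, 250.4]
ee_rot: [179.9, 0.0, 157.6]
wrist_force: [1.1, 0.9, 0.3]
grip_width: 0.1
gripper_force: 0.0
```

Request:
apply_moves(
  series=[
    [[0,-0.18,-0.125,0,0,0,0],[0,-0.15,-0.11,0.05,0,0,0],[0,-0.04,-0.01,0.1,0,0,0],[0,0,0,0.15,0,0,0],[0,0,0,0.1,0,0,0],[0,0,0,0,0,0,0],[0,0,0,0,0,0,0]],
  ],
)

```text
t: 2.78
tcp_pos: [525.3, 138.3, 151.0]
ee_rot: [179.9, 0.1, 157.6]
wrist_force: [0.1, -0.4, -0.8]
grip_width: 0.0
gripper_force: 0.0
```

```bash
cat > look.py <<'E'
from workcell import manip,cams,pinpoint
import cv2,numpy as np,sys
s=manip.state();T=s["tcp_pos"];print(s["t"],T,s["ee_rot"],s["wrist_force"],s["grip_width"])
from scipy.spatial.transform import Rotation as R
M=R.from_euler("xyz",s["ee_rot"],degrees=True)
for n in("wrist","top","scene"):
    p=cams.get_image(n)
    if n=="wrist":cv2.imwrite(f"pics/{sys.argv[1]}.png",p["img"])
    for o in("brass_top","green_top","red_top"):
        for r in pinpoint(p,o):
            print(n,o,np.round(r["centre"],1),round(r["confidence"],2),"tool units",np.round(M.inv().apply(np.array(r["centre"])-T)/250,3))
E
python3 look.py w1
```

```text
2.775 [525.31412435 138.25604579 151.0255582 ] [1.79949057e+02 5.54509701e-02 1.57609758e+02] [ 0.06231715 -0.43554765 -0.81664413] 0.04687409144591748
wrist brass_top [524.3 137.5  38.3] 0.73 tool units [ 0.003 -0.005  0.451]
wrist green_top [498.4 -41.6  38.7] 0.8 tool units [-0.174 -0.707  0.449]
wrist red_top [512.3  49.8  33.7] 0.86 tool units [-0.086 -0.347  0.469]
wrist red_top [485.8 259.   32.3] 0.63 tool units [0.331 0.386 0.475]
top green_top [496.6 -39.7  36.5] 0.66 tool units [-0.165 -0.702  0.458]
top red_top [660.5 154.7  34.2] 0.79 tool units [-0.474  0.266  0.468]
top red_top [ 497.2 -171.    31.6] 0.73 tool units [-0.367 -1.187  0.477]
top red_top [513.3  46.2  36.2] 0.65 tool units [-0.095 -0.359  0.459]
scene green_top [500.6 -36.6  34.5] 0.8 tool units [-0.175 -0.685  0.466]
scene red_top [507.1  43.2  39.4] 0.86 tool units [-0.077 -0.38   0.446]
scene red_top [ 490.4 -173.    35.9] 0.83 tool units [-0.345 -1.205  0.46 ]
scene red_top [486.7 259.4  30.7] 0.78 tool units [0.328 0.389 0.481]
scene red_top [665.7 151.4  34.7] 0.55 tool units [-0.499  0.262  0.466]
```

View pics/w1.png

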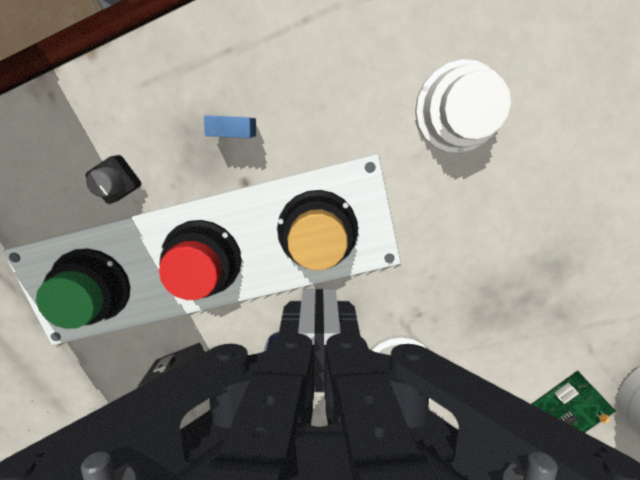

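The wrist view shows amber at px (317,240), straight ahead of the shut fingertips. Red is at (190,268), green at (70,297), and a white look-alike at (475,100). The tool is centred to within 2 mm, so I'll descend to just above the pad.

Request:
apply_moves(
  series=[
    [[0,0,0,0.1,0,0,0],[0,0,0,0.1,0,0,0],[0,0,0,0.09,0,0,0],[0,0,0,0.05,0,0,0],[0,0,0,0.02,0,0,0],[0,0,0,0,0,0,0],[0,0,0,0,0,0,0]],
  ],
)

```text
t: 4.25
tcp_pos: [525.2, 138.2, 60.7]
ee_rot: [180.0, 0.0, 157.6]
wrist_force: [-0.6, -0.7, -0.8]
grip_width: -0.0
gripper_force: 0.0
```

Request:
apply_moves(
  series=[
    [[0,0,0,0.01,0,0,0],[0,0,0,0.005,0,0,0],[0,0,0,0,0,0,0]],
  ],
)

```text
t: 4.62
tcp_pos: [524.8, 138.1, 56.4]
ee_rot: [180.0, 0.0, 157.6]
wrist_force: [0.3, 0.7, 2.1]
grip_width: -0.1
gripper_force: 0.7
```

Request:
apply_moves(
  series=[
    [[0,0,0,0.008,0,0,0],[0,0,0,0.008,0,0,0],[0,0,0,0,0,0,0]],
  ],
)

```text
t: 5.0
tcp_pos: [524.8, 138.2, 52.3]
ee_rot: [180.0, 0.0, 157.6]
wrist_force: [-0.3, -0.3, 3.9]
grip_width: -0.1
gripper_force: 2.1
```

Request:
apply_moves(
  series=[
    [[0,0,0,0,0,0,0],[0,0,0,0,0,0,0],[0,0,0,0,0,0,0],[0,0,0,0,0,0,0],[0,0,0,0,0,0,0],[0,0,0,0,0,0,0],[0,0,0,0,0,0,0],[0,0,0,0,0,0,0]],
  ],
)

```text
t: 6.0
tcp_pos: [524.8, 138.1, 52.3]
ee_rot: [180.0, 0.0, 157.6]
wrist_force: [0.3, 0.7, 4.6]
grip_width: 0.4
gripper_force: 2.2
```

Wrist force and TCP height both put the give near 4.5 mm, and it is steady. I'll hold a little longer, release, then cross to green well above red.

Request:
apply_moves(
  series=[
    [[0,0,0,0,0,0,0],[0,0,0,0,0,0,0],[0,0,0,0,0,0,0],[0,0,0,-0.05,0,0,0],[0,0,0,-0.1,0,0,0],[0,0,0,-0.1,0,0,0],[0,0,0,-0.06,0,0,0],[0,0,0,0,0,0,0]],
  ],
)

```text
t: 7.0
tcp_pos: [524.9, 138.1, 130.6]
ee_rot: [179.9, 0.1, 157.6]
wrist_force: [-0.3, -0.9, 0.2]
grip_width: -0.2
gripper_force: 0.0
```

Request:
apply_moves(
  series=[
    [[0,-0.025,-0.1,0,0,0,0],[0,-0.04,-0.16,0,0,0,0],[0,-0.04,-0.16,0,0,0,0],[0,-0.04,-0.16,0,0,0,0],[0,-0.02,-0.08,0,0,0,0],[0,-0.01,-0.043,0,0,0,0],[0,0,0,0,0,0,0],[0,0,0,0,0,0,0]],
  ],
)

```text
t: 8.0
tcp_pos: [498.3, -39.9, 129.5]
ee_rot: [180.0, -0.0, 157.7]
wrist_force: [-0.1, 1.4, -0.7]
grip_width: 0.1
gripper_force: 0.0
```

```bash
python3 look.py w2
```

```text
8.0 [498.25874971 -39.94966487 129.46693613] [ 1.79985790e+02 -2.88309188e-02  1.57690550e+02] [-0.0901712   1.3546468  -0.73958878] 0.10682132883653243
wrist brass_top [525.4 136.9  38.8] 0.6 tool units [0.168 0.696 0.363]
wrist green_top [499.2 -40.6  39. ] 0.9 tool units [-0.005 -0.001  0.362]
wrist red_top [ 495.3 -172.    31.1] 0.79 tool units [-0.19  -0.493  0.393]
wrist red_top [500.  -40.4  43.2] 0.33 tool units [-0.007  0.001  0.345]
top brass_top [526.2 138.9  41.8] 0.67 tool units [0.168 0.704 0.351]
top red_top [664.5 157.4  34. ] 0.64 tool units [-0.316  0.983  0.382]
top red_top [514.   51.4  36.1] 0.57 tool units [0.08  0.362 0.374]
scene brass_top [522.8 140.1  40.1] 0.52 tool units [0.182 0.703 0.358]
scene green_top [498.5 -38.2  37.3] 0.69 tool units [0.002 0.007 0.369]
scene red_top [ 490.1 -170.5   35.1] 0.72 tool units [-0.168 -0.496  0.377]
scene red_top [663.2 149.7  34.7] 0.7 tool units [-0.323  0.952  0.379]
scene red_top [512.3  47.1  38.5] 0.64 tool units [0.08  0.343 0.364]
scene red_top [482.1 261.7  31.7] 0.49 tool units [0.518 1.092 0.392]
```

View pics/w2.png

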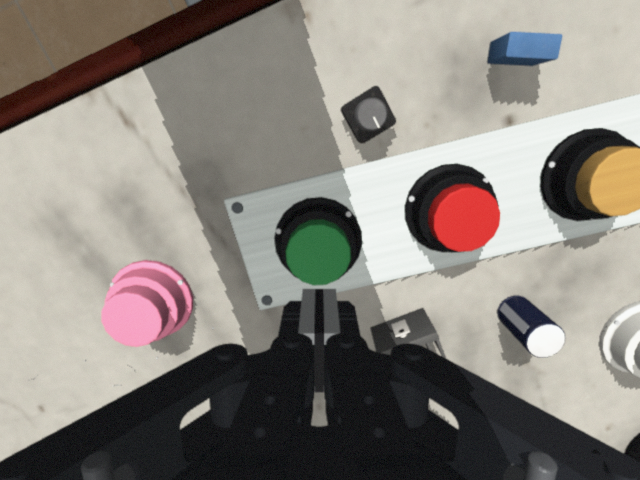

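The tool is over green, at px (318,250). Red is at (463,217), the pink look-alike at (135,315), and the heat sink at (405,335) is well clear. I'll touch green in the same way.

Request:
apply_moves(
  series=[
    [[0,0,0,0.1,0,0,0],[0,0,0,0.1,0,0,0],[0,0,0,0.05,0,0,0],[0,0,0,0.028,0,0,0],[0,0,0,0.01,0,0,0],[0,0,0,0.01,0,0,0],[0,0,0,0,0,0,0]],
  ],
)

```text
t: 9.48
tcp_pos: [498.5, -41.2, 55.7]
ee_rot: [180.0, 0.0, 157.6]
wrist_force: [0.1, -0.4, 2.3]
grip_width: -0.2
gripper_force: 0.9
```

Request:
apply_moves(
  series=[
    [[0,0,0,0.008,0,0,0],[0,0,0,0.006,0,0,0],[0,0,0,0,0,0,0],[0,0,0,0,0,0,0],[0,0,0,0,0,0,0],[0,0,0,0,0,0,0],[0,0,0,0,0,0,0]],
  ],
)

```text
t: 10.35
tcp_pos: [498.5, -41.1, 51.9]
ee_rot: [180.0, 0.0, 157.6]
wrist_force: [0.9, 0.0, 4.0]
grip_width: -0.2
gripper_force: 2.3
```

Request:
apply_moves(
  series=[
    [[0,0,0,0,0,0,0],[0,0,0,-0.05,0,0,0],[0,0,0,-0.15,0,0,0],[0,0,0,-0.2,0,0,0],[0,0,0,-0.2,0,0,0],[0,0,0,-0.1,0,0,0],[0,0,0,0,0,0,0],[0,0,0,0,0,0,0]],
  ],
)

```text
t: 11.35
tcp_pos: [497.2, -40.9, 226.0]
ee_rot: [-180.0, -0.1, 157.6]
wrist_force: [-0.3, -0.6, 0.1]
grip_width: -0.1
gripper_force: 0.0
```

```bash
python3 look.py w3 | head -1
```

```text
11.35 [497.1611758  -40.93120811 226.04527544] [-1.79967060e+02 -1.00549626e-01  1.57621732e+02] [-0.26505585 -0.58800574  0.13557662] -0.08080398564781886
```

View pics/w3.png

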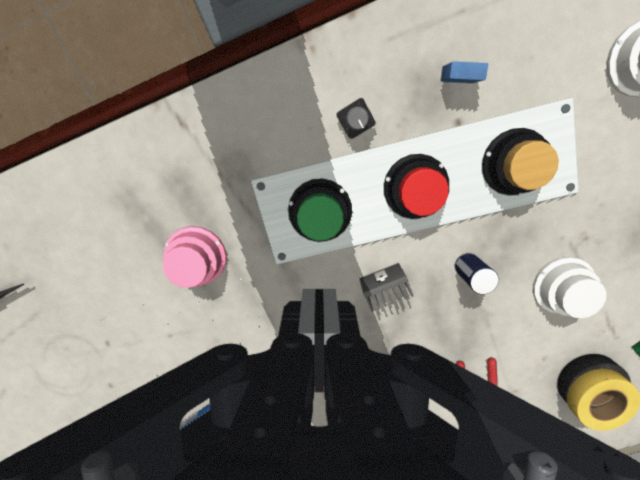

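The hand is about 170 mm above the pads. Green at px (320,217), red at (424,190) and amber at (530,165) have all returned, and the loose parts are still standing.

```bash
python3 -c "
from workcell import job
print(job.hand_in())"
```

```text
the job is handed in; nothing more can be done
None
```

The job is handed in: brass was held at about 4.5 mm of give for over a second and released, green was touched lightly at about 4 mm, and the hand withdrew about 170 mm above the pads, with red and the loose parts untouched.

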